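# Clear the casting offcuts off the trimming plate

## Robot

A 6-joint arm with a two-finger parallel gripper is mounted at the origin on the work surface. World frame = base frame: x ahead of the robot, y to its left, z up, the work surface at z = 0. Lengths are in m, angles in rad, forces in N, time in s.
With the tool pointing down it reaches from about 0.3 to 0.875 m from the base axis. Payload 6.4 kg.
Tool frame: the origin (TCP) lies at the very end of the fingers, on their centre line; the grasp point (between the pads) lies ctrl.grip_point_offset behind it (ctrl.grip_point_offset is the distance from the TCP to the grasp point, in m); z points along the fingers, x is the direction in which the jaws open and shut, and the axes are right-handed (so a half turn about z gives the same grasp; the last joint's range is limited). The gripper opens to 85 mm and grips with 20 to 120 N. Pads are 22 mm wide; open, the fingers measure 114 mm over their backs; the gripper's body (76 mm by 85 mm) begins 54 mm behind the grasp point. The pads swing forward as they close: fully open they stand 13 mm farther back than shut.
Start: joints at [1.101, 0.181, 1.607, -0, 1.354, -0.206], TCP at [0.15, 0.555, 0.231] pointing down, gripper open.
Joint ranges: [-2.99, 2.99], [-0.89, 2.07], [0.3, 2.58], [-1.14, 4.28], [0, 2.63], [-3.12, 3.12]. Speed limits (rad/s): [2.57, 2.57, 3.01, 3.14, 3.14, 3.14].

## Interface

Orientations are given as a unit quaternion [w, x, y, z].
In Python, from bench import get_obs, viewer, workorder, ctrl gives the robot as it stands. The module is installed in compiled form; this text tells all that it offers.
- The arm moves only by the tool move_arm, never from a script. Its argument "increments" is a list of rows, each an object of numbers: "tx", "ty", "tz": the shift along the tool's x, y, z in m; "turn": the turn about the tool's z in degrees. A call has 1 to 20 rows; each row is the pose to reach, as a shift and turn from the pose commanded when the call began, along the tool's axes at that moment; what a row does not reach only later rows make up. A row lasts 1/12 s, in which the tool goes at most 41.7 mm and 7.16 degrees, less where a joint would pass 70% of its speed; a pose out of reach is approached as far as the arm can. A call with a gripper value outside its range is refused whole. "gripper" is the opening, from 0 (shut) to 1 (fully open), set as the call begins (left out, the last holds). The fingers move at their own pace and stop on an object; the grip force is fixed at half the most. Time passes only in rows, so rows that repeat a pose let the fingers close. It gives the time, the measured TCP pose, the force and the opening at its end, in the units of the state.
- get_obs(): the state, without advancing time (a new reading comes with each control period).
- viewer.camera(name): name is "scene" or "top"; returns (picture, depth): 384x512x3 uint8, red, green, blue; 384x512 float32, m along the optical axis (not along the pixel's ray), 0 where there is no reading.
- viewer.get_calibration(name): a dict with "intrinsics" (3x3 intrinsics, pixels), "k1" (the pictures are not rectified: a ray, as slopes to the right and down, at radius r is drawn at 1 + k1 r^2 times it, then the intrinsics apply), "origin" and "attitude" of the camera in the world. Camera axes: x right, y up, looking along -z (the intrinsics and any distortion apply to the point x, -y, -z); pixel columns grow to the right and rows downward; lengths in m; the calibration is good to about 2 mm. A picture is of the moment at which its call begins. get_calibration takes no time and is no camera call.
- workorder.hand_in(): hands the job in, once; it reports no verdict.
The state is a dict: "time_s": time; "q": joint angles; "dq": joint speeds; "joint_efforts": joint torques, N m; "eef_pos": TCP position; "eef_rot": TCP orientation; "wrist_force": force on the tool from outside, world axes, zero at the start; "torque": the same for the moment, N m; "opening": opening from 0.0 (shut) to 1.0 (fully open).
Only numpy, scipy, OpenCV 4.12 (cv2) and the standard library are available. Lean on these libraries where they do the work, as an engineer would, in place of code of your own. Each camera call takes 0.05 s, during which the arm holds its last target.

## Task

Swing the scrap gate at the end of the white trimming plate fully open to its stop, past its click, and leave it open; then take the scraper block and wipe all five tin offcuts off the plate through the open end so that they drop into the scrap tray, pushing them only with the scraper and never with the gripper. Finally put the scraper back down flat on the bench, clear of the plate and tray, and do not disturb the mould or the finished castings.

Things in the scene. Friction and masses are not known exactly. Their poses are not given: they have to be found in the camera images.
- station: Fixed white enamelled trimming plate with a scrap tray at its -y end. Origin: on the bench under the plate's centre; z up, y along the plate. Flat top 55 mm above the bench, y -140 to +140 mm. Lips 14 mm high close both long sides (inner faces x = +-80 mm, outer +-92) and the +y end (inner face y = +140, outer +152); the -y end has no lip, only the gate.
- tray_in (a point): Centre of the steel scrap tray's floor, 5 mm above the bench (station frame x 0, y -202.5 mm). The tray runs from the plate's edge at y = -140 to -265 mm, inside width x = +-84 mm, rim 40 mm above the bench.
- plate_mid (a point): Centre of the plate's top surface, 55 mm above the bench.
- gate (a joint): The scrap gate's angle in rad: 0 = closed across the plate's open end, 1.35 = open stop, clear to the tray's side. Grows anticlockwise seen from above. A spring detent at 0.6 rad (it resists from about 0.2, up to about 0.25 N m, and clicks over by 1.0) must be passed; beyond it the gate turns freely to the stop and stays where it is left.
- gate_grip (a point): Grip point of the gate's black turn knob, on its vertical pivot axis, 101 mm above the bench (station frame x +108, y -150 mm). The knob is a bar 62 x 16 mm, 85 to 113 mm above the bench. The frame turns with the gate: x along the bar. The gate, an aluminium bar 6 mm thick, 59 to 75 mm above the bench, points along this frame's -x, 193 mm long.
- scraper: Loose scraper block, about 0.3 kg: steel base 100 mm (x) x 30 mm (y) x 22 mm high, wooden handle ridge on top 70 mm (x) x 22 mm (y), from 22 to 60 mm above its underside. Origin: centre of its underside. It stands on the bench to the left or the right of the plate.
- mould: Loose brown-red casting mould half, 100 x 62 x 42 mm, on the bench on the other side of the plate from the scraper. Bystander. Origin: centre of its underside.
- boat: Loose finished tin casting of a boat, 70 x 24 x 43 mm, on the bench to the right. Bystander. Origin: centre of its underside.
- swan: Loose finished tin casting of a swan on a 50 x 30 mm base, 68 mm high, on the bench to the left. Bystander. Origin: centre of its underside.
- chip0: Loose dark tin casting offcut (chip) lying on the plate: straight bar 48 x 16 mm, 12 mm thick, about 50 g. Origin: about the middle of its underside as it lies at the start (it may turn over when it falls).
- chip0_mid (a point): Middle of chip0, 6 mm above its underside.
- chip1: Loose dark tin casting offcut (chip) lying on the plate: L shape 44 x 36 mm, 12 mm thick, about 50 g. Origin: about the middle of its underside as it lies at the start (it may turn over when it falls).
- chip1_mid (a point): Middle of chip1, 6 mm above its underside.
- chip2: Loose dark tin casting offcut (chip) lying on the plate: round disc 34 mm in diameter, 12 mm thick, about 50 g. Origin: about the middle of its underside as it lies at the start (it may turn over when it falls).
- chip2_mid (a point): Middle of chip2, 6 mm above its underside.
- chip3: Loose dark tin casting offcut (chip) lying on the plate: T shape 46 x 34 mm, 12 mm thick, about 50 g. Origin: about the middle of its underside as it lies at the start (it may turn over when it falls).
- chip3_mid (a point): Middle of chip3, 6 mm above its underside.
- chip4: Loose dark tin casting offcut (chip) lying on the plate: rectangle 36 x 26 mm, 12 mm thick, about 50 g. Origin: about the middle of its underside as it lies at the start (it may turn over when it falls).
- chip4_mid (a point): Middle of chip4, 6 mm above its underside.

How it is judged:
By the outcome, as a careful person would: the job done as asked, in the order asked, and still so for the second after the job is handed in, with the robot touching nothing.
It also fails if it takes over 72 s, if anything falls off the work surface, if the arm or the gripper's body presses on something with over 40 N, if the wrist force passes 120 N, or if a joint passes its speed limit or range.

## Working session

There is one attempt and no reset: what is moved stays moved. The work goes in short steps, Python scripts to look and compute and a tool call to move; the robot and the scene stay as the last step left them, time stands still between calls to the robot, and variables do not carry over. Pictures are saved under pics/ and viewed, and the job is handed in when it is done.

Besides the shell and the picture viewer there is one more tool, called after ">>>" as name(argument=value, ...), one argument or row to a line, values as JSON. move_arm: Moves the arm, as the interface text tells. Its arguments: {"type":"object","properties":{"increments":{"type":"array"},"gripper":{"type":"number"}},"required":["increments"]}

```bash
mkdir -p pics; python3 - <<'E'
from bench import get_obs, viewer, ctrl
import cv2, numpy as np
print(get_obs(), ctrl.grip_point_offset)
for n in ("scene","top"):
    p,d=viewer.camera(n); cv2.imwrite(f"pics/{n}0.png",p[:,:,::-1]); np.save(f"pics/{n}0d.npy",d)
    print(n,viewer.get_calibration(n))
E
```

```text
{'time_s': 0.0, 'q': array([ 1.10072295e+00,  1.81530490e-01,  1.60804381e+00,  6.17693730e-06,
        1.35380859e+00, -2.06318682e-01]), 'dq': array([ 0.00012152, -0.00041649,  0.00063567, -0.00035881, -0.00019943,
        0.00010258]), 'joint_efforts': array([ 2.25625183e-03, -4.44867396e+01, -3.51338267e+01, -1.71207548e-04,
        8.82628548e-03, -2.22174168e-05]), 'eef_pos': array([0.14963351, 0.55459653, 0.23037279]), 'eef_rot': array([ 3.84371101e-04,  7.93948207e-01,  6.07984740e-01, -8.08399006e-04]), 'wrist_force': array([-0.38400651, -1.001342  , -0.07885091]), 'torque': array([ 0.01196906,  0.01005391, -0.00727854]), 'opening': 1.0049059716643918} 0.0187
scene {'intrinsics': array([[453.11592688,   0.        , 247.90036988],
       [  0.        , 453.11592688, 187.60016651],
       [  0.        ,   0.        ,   1.        ]]), 'k1': -0.0902404397814972, 'origin': array([1.31834333, 0.43727293, 0.86139037]), 'attitude': array([0.44485658, 0.20480905, 0.34517172, 0.80063248])}
top {'intrinsics': array([[492.05452015,   0.        , 254.77047009],
       [  0.        , 492.05452015, 183.7876521 ],
       [  0.        ,   0.        ,   1.        ]]), 'k1': 0.043116938859510505, 'origin': array([ 0.45761957, -0.00532903,  1.65595488]), 'attitude': array([ 0.70716174,  0.02661305, -0.02328845, -0.70616688])}
```

View pics/scene0.png

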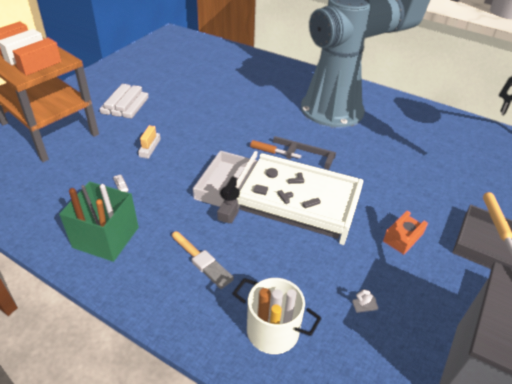

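View pics/top0.png

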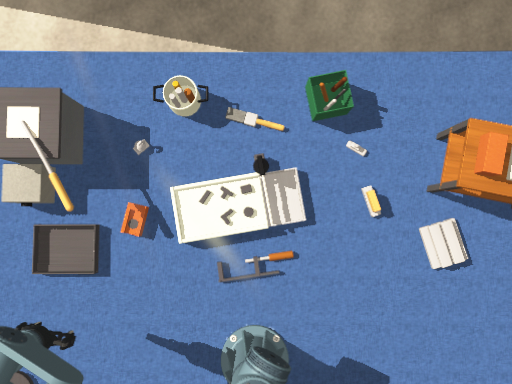

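```bash
cat > h.py <<'E'
import numpy as np, cv2
from scipy.spatial.transform import Rotation as R
from bench import get_obs, viewer, ctrl
def cal(n):
    c=viewer.get_calibration(n); q=c['attitude']
    return c['intrinsics'],c['k1'],np.array(c['origin']),R.from_quat([q[1],q[2],q[3],q[0]]).as_matrix()
def ray(n,uv):
    K,k,o,A=cal(n); uv=np.atleast_2d(np.array(uv,float)).reshape(-1,1,2)
    s=cv2.undistortPoints(uv,K,np.array([k,0,0,0,0.]))[:,0]
    d=np.c_[s[:,0],-s[:,1],-np.ones(len(s))]@A.T
    return o,d
def onplane(n,uv,z):
    o,d=ray(n,uv); return o+d*((z-o[2])/d[:,2])[:,None]
def proj(n,P):
    K,k,o,A=cal(n); p=(np.atleast_2d(P)-o)@A; s=np.c_[p[:,0]/-p[:,2],-p[:,1]/-p[:,2]]
    s=s*(1+k*(s**2).sum(1))[:,None]
    return s*K[0,0]+K[:2,2]
def snap(n,name,box=None,f=1):
    p,d=viewer.camera(n); p=np.ascontiguousarray(p[:,:,::-1]); np.save(f"pics/{name}_d.npy",d); cv2.imwrite(f"pics/{name}_raw.png",p)
    if box: x0,y0,x1,y1=box; q=cv2.resize(p[y0:y1,x0:x1],None,fx=f,fy=f,interpolation=cv2.INTER_CUBIC); cv2.imwrite(f"pics/{name}.png",q)
    return p,d
E
python3 - <<'E'
import cv2,numpy as np
p=cv2.imread("pics/top0.png"); cv2.imwrite("pics/t0c.png",cv2.resize(p[135:250,165:395],None,fx=3.4,fy=3.4,interpolation=cv2.INTER_CUBIC))
p=cv2.imread("pics/scene0.png"); cv2.imwrite("pics/s0c.png",cv2.resize(p[110:260,130:380],None,fx=3.2,fy=3.2,interpolation=cv2.INTER_CUBIC))
E
```

```text
(no output)
```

View pics/t0c.png

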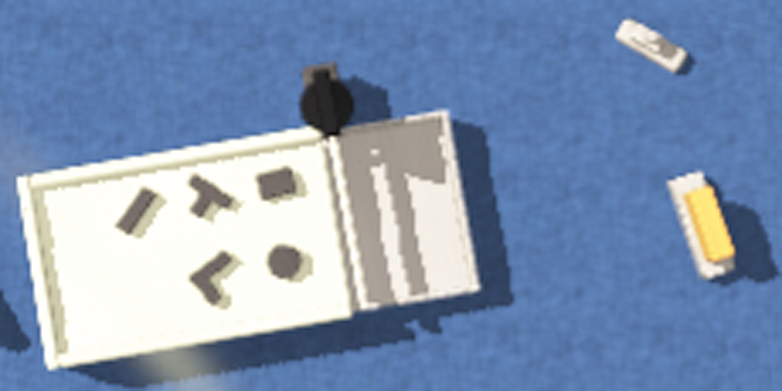

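View pics/s0c.png

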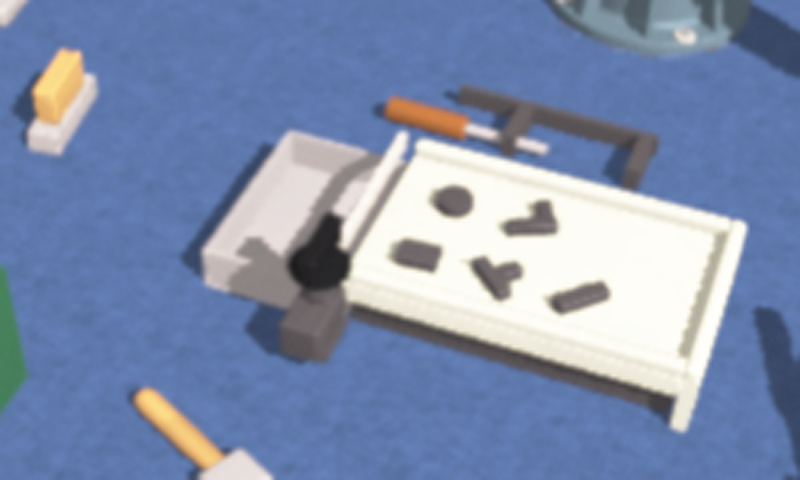

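```bash
python3 - <<'E'
from h import *
f=lambda c:np.array(c)/3.4+[165,135]-0.35
C=f([[18,178],[52,368],[353,316]])
W=onplane('top',C,0.069)[:,:2]; print(W)
S=np.array([[.092,.152],[-.092,.152],[-.092,-.140]])
# rigid fit
a=S-S.mean(0); b=W-W.mean(0); th=np.arctan2((a[:,0]*b[:,1]-a[:,1]*b[:,0]).sum(),(a*b).sum()); 
Rm=np.array([[np.cos(th),-np.sin(th)],[np.sin(th),np.cos(th)]]); t=W.mean(0)-Rm@S.mean(0)
print('station',t,th,np.degrees(th),'res',W-(S@Rm.T+t))
for n,(crop,o) in {'top':((3.4),(165,135)),'scene':((3.2),(130,110))}.items():
    p=cv2.imread(f'pics/{n}0.png'); p=cv2.resize(p,None,fx=2,fy=2,interpolation=cv2.INTER_CUBIC)
    pts=[(x,y,z) for x,y,z in [(.092,.152,.069),(-.092,.152,.069),(-.092,-.14,.069),(.092,-.14,.069),(.08,.14,.055),(-.08,.14,.055),(-.08,-.14,.055),(.084,-.265,.04),(-.084,-.265,.04),(.108,-.15,.113),(.139,-.15,.113),(.077,-.15,.113),(-.085,-.15,.075)]]
    P=[np.r_[Rm@np.array(q[:2])+t,q[2]] for q in pts]
    for u,v in proj(n,np.array(P)): cv2.circle(p,(int(2*u+.5),int(2*v+.5)),2,(0,0,255),-1)
    b=(330,270,800,520) if n=='top' else (260,200,760,520)
    cv2.imwrite(f'pics/{n}0o.png',cv2.resize(p[b[1]:b[3],b[0]:b[2]],None,fx=1.6,fy=1.6))
# yellow + chips
p=cv2.imread('pics/top0.png'); h=cv2.cvtColor(p,cv2.COLOR_BGR2HSV)
m=cv2.inRange(h[190:220,355:390],(15,80,120),(40,255,255)); ys,xs=np.nonzero(m); r=cv2.minAreaRect(np.c_[xs+355,ys+190].astype(np.float32)); print('ridge',r,len(xs)); 
bx=cv2.boxPoints(r); print(onplane('top',bx,.060)); print('ridge c',onplane('top',[r[0]],.06))
E
```

```text
[[ 0.5590658   0.27621919]
 [ 0.37974967  0.24160923]
 [ 0.42885094 -0.04200297]]
station [0.49562408 0.11013172] 0.17539361338961565 10.049313800774222 res [[-0.00062346  0.00036586]
 [ 0.00123747 -0.00213689]
 [-0.00061401  0.00177103]]
ridge ((373.2500305175781, 200.75001525878906), (21.819713592529297, 8.854375839233398), 71.56504821777344) 195
[[ 0.54489712 -0.35657262  0.06      ]
 [ 0.55401833 -0.38374815  0.06      ]
 [ 0.48715241 -0.40479279  0.06      ]
 [ 0.47806171 -0.37771038  0.06      ]]
ridge c [[ 0.51597376 -0.3807334   0.06      ]]
```

View pics/top0o.png

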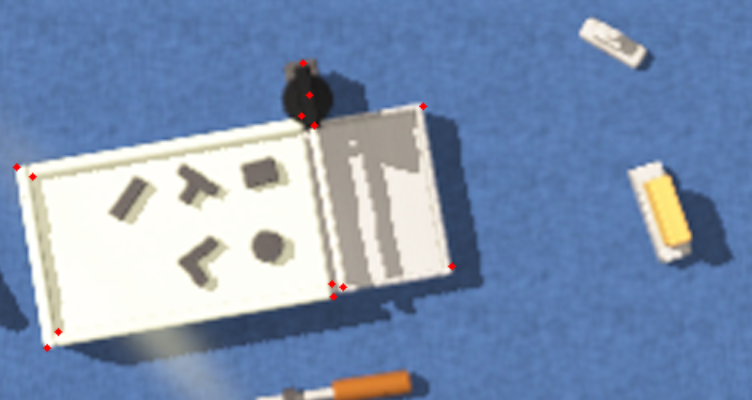

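View pics/scene0o.png

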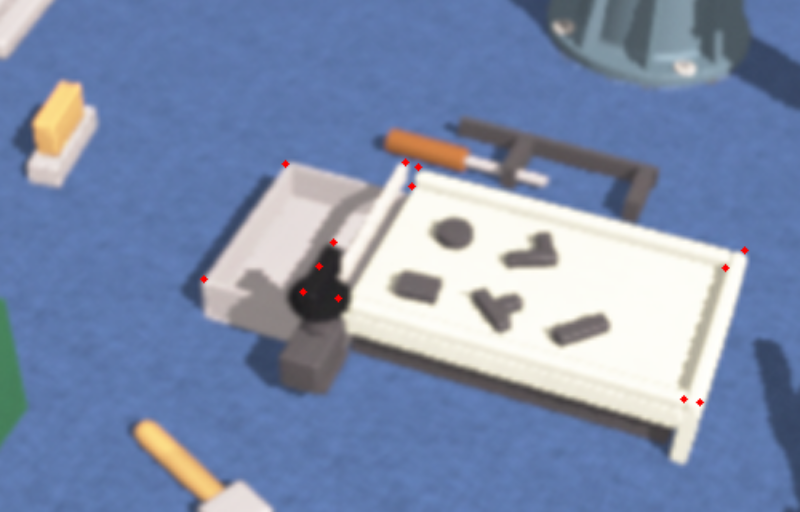

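```bash
cat >> h.py <<'E'
TH=0.17539; T0=np.array([.49562,.11013]); RM=np.array([[np.cos(TH),-np.sin(TH)],[np.sin(TH),np.cos(TH)]])
def w(x,y): return RM@np.array([x,y])+T0
def st(P): return (np.atleast_2d(P)[:,:2]-T0)@RM
def yaw(o=None):
    o=o or get_obs(); q=o['eef_rot']; M=R.from_quat([q[1],q[2],q[3],q[0]]).as_matrix(); return M
def inc(target,ang,o=None):
    o=o or get_obs(); M=yaw(o); d=M.T@(np.array(target)-o['eef_pos']); a=np.degrees(np.arctan2(M[1,0],M[0,0]))
    t=-((ang-a+180)%360-180); print('inc tx %.4f ty %.4f tz %.4f turn %.1f'%(*d,t),'yaw now %.1f'%a, 'pos',o['eef_pos'].round(4),'t',o['time_s'],'F',o['wrist_force'].round(1),'op',round(o['opening'],3),'q6',o['q'][5].round(2))
def chips(p):
    h=cv2.cvtColor(p,cv2.COLOR_BGR2HSV)
    m=(h[:,:,2]<115).astype(np.uint8)
    c=np.array([w(*a) for a in [(.078,.138),(-.078,.138),(-.078,-.14),(.078,-.14)]]); uv=proj('top',np.c_[c,[.055]*4])
    k=np.zeros_like(m); cv2.fillPoly(k,[uv.round().astype(np.int32)],1); m&=k
    n,l,s,ce=cv2.connectedComponentsWithStats(m)
    for i in range(1,n):
        if s[i,4]<15: continue
        ys,xs=np.nonzero(l==i); P=st(onplane('top',np.c_[xs,ys],.067)); print(s[i,4],'mid',P.mean(0).round(3),'x',P[:,0].min().round(3),P[:,0].max().round(3),'y',P[:,1].min().round(3),P[:,1].max().round(3))
E
python3 - <<'E'
from h import *
p=cv2.imread('pics/top0.png'); d=np.load('pics/top0d.npy'); chips(p)
K,k,o,A=cal('top')
ys,xs=np.mgrid[180:225,350:400]; ys=ys.ravel();xs=xs.ravel(); oo,dr=ray('top',np.c_[xs,ys]); P=oo+dr*d[ys,xs][:,None]
for a,b in((.05,.07),(.012,.03)):
    q=P[(P[:,2]>a)&(P[:,2]<b)]; r=cv2.minAreaRect(q[:,:2].astype(np.float32)); print(len(q),q.mean(0),r)
ys,xs=np.mgrid[150:185,250:280]; ys=ys.ravel();xs=xs.ravel(); oo,dr=ray('top',np.c_[xs,ys]); P=oo+dr*d[ys,xs][:,None]
q=P[(P[:,2]>.104)&(P[:,2]<.125)]; print('knob',len(q),q.mean(0),cv2.minAreaRect(q[:,:2].astype(np.float32)),w(.108,-.15), np.unique(P[:,2].round(2),return_counts=True))
inc([*w(.108,-.15),.19],-80); inc([*w(.108,-.15),.09],-80)
E
```

```text
22 mid [-0.031 -0.089] x -0.042 -0.02 y -0.096 -0.081
23 mid [-0.024 -0.015] x -0.033 -0.015 y -0.032 0.003
155 [ 0.51930859 -0.3835038   0.05925347] ((0.5187293291091919, -0.38418784737586975), (0.06906075775623322, 0.02312285453081131), 19.118532180786133)
140 [ 0.52098604 -0.37797229  0.02145079] ((0.5146560668945312, -0.3707895278930664), (0.1004241406917572, 0.06007291004061699), 19.826030731201172)
knob 100 [ 0.6273054  -0.01578643  0.11326581] ((0.6275768280029297, -0.015730587765574455), (0.061620790511369705, 0.015665853396058083), 11.517657279968262) [ 0.62813695 -0.01872363] (array([-0.01, -0.  ,  0.01,  0.02,  0.03,  0.04,  0.05,  0.06,  0.07,
        0.08,  0.09,  0.1 ,  0.11,  0.12,  1.66]), array([ 30, 398, 185,   5,   5,  24,  69,  61,  33,  57,  77,   2,  68,
        32,   4]))
inc tx -0.4287 ty 0.6114 tz 0.0409 turn 154.9 yaw now 74.9 pos [0.1497 0.5546 0.2305] t 0.1 F [ 0.  -0.1  0.1] op 1.002 q6 -0.21
inc tx -0.4286 ty 0.6115 tz 0.1409 turn 154.9 yaw now 74.9 pos [0.1497 0.5546 0.2305] t 0.1 F [ 0.  -0.1  0.1] op 1.002 q6 -0.21
```

>>> move_arm(
  increments=[
    {"tx": -0.02,"ty": 0.03,"tz": 0,"turn": 6},
    {"tx": -0.427,"ty": 0.611,"tz": 0.04,"turn": 154.5},
    {"tx": -0.427,"ty": 0.611,"tz": 0.04,"turn": 154.5},
    {"tx": -0.427,"ty": 0.611,"tz": 0.04,"turn": 154.5},
    {"tx": -0.427,"ty": 0.611,"tz": 0.04,"turn": 154.5},
    {"tx": -0.427,"ty": 0.611,"tz": 0.04,"turn": 154.5},
    {"tx": -0.427,"ty": 0.611,"tz": 0.04,"turn": 154.5},
    {"tx": -0.427,"ty": 0.611,"tz": 0.04,"turn": 154.5},
    {"tx": -0.427,"ty": 0.611,"tz": 0.04,"turn": 154.5},
    {"tx": -0.427,"ty": 0.611,"tz": 0.04,"turn": 154.5},
    {"tx": -0.427,"ty": 0.611,"tz": 0.04,"turn": 154.5},
    {"tx": -0.427,"ty": 0.611,"tz": 0.04,"turn": 154.5},
    {"tx": -0.427,"ty": 0.611,"tz": 0.04,"turn": 154.5},
    {"tx": -0.427,"ty": 0.611,"tz": 0.04,"turn": 154.5},
    {"tx": -0.427,"ty": 0.611,"tz": 0.04,"turn": 154.5},
    {"tx": -0.427,"ty": 0.611,"tz": 0.04,"turn": 154.5},
    {"tx": -0.427,"ty": 0.611,"tz": 0.04,"turn": 154.5},
    {"tx": -0.427,"ty": 0.611,"tz": 0.04,"turn": 154.5},
    {"tx": -0.427,"ty": 0.611,"tz": 0.04,"turn": 154.5},
    {"tx": -0.427,"ty": 0.611,"tz": 0.04,"turn": 154.5},
  ],
)

```text
time_s: 1.77
eef_pos: [0.6292, -0.0192, 0.1897]
eef_rot: [0.0, 0.83, -0.557, -0.001]
wrist_force: [0.6, 0.7, 0.3]
opening: 1.0
```

```bash
cat >> h.py <<'E'
def chips(d):
    m=cv2.erode(np.ones((2,2),np.uint8),np.ones((1,1)))
    ys,xs=np.mgrid[120:260,150:330]; sh=ys.shape; ys=ys.ravel();xs=xs.ravel(); oo,dr=ray('top',np.c_[xs,ys]); P=oo+dr*d[ys,xs][:,None]; S=st(P)
    k=((P[:,2]>.061)&(P[:,2]<.085)&(abs(S[:,0])<.076)&(S[:,1]<.136)&(S[:,1]>-.155)).astype(np.uint8).reshape(sh)
    n,l,s,c=cv2.connectedComponentsWithStats(k)
    for i in range(1,n):
        if s[i,4]<15: continue
        q=S[l.ravel()==i]; print(s[i,4],'mid',q.mean(0).round(3),'x',q[:,0].min().round(3),q[:,0].max().round(3),'y',q[:,1].min().round(3),q[:,1].max().round(3))
E
python3 - <<'E'
from h import *
chips(np.load('pics/top0d.npy'))
inc([.6278,-.017,.19],-79.5)
E
```

```text
93 mid [-0.001 -0.148] x -0.076 0.074 y -0.151 -0.144
90 mid [ 0.046 -0.087] x 0.03 0.062 y -0.105 -0.067
87 mid [ 0.045 -0.02 ] x 0.024 0.066 y -0.042 -0.002
82 mid [0.044 0.048] x 0.023 0.064 y 0.025 0.068
92 mid [-0.03  -0.011] x -0.057 -0.006 y -0.032 0.009
83 mid [-0.029 -0.081] x -0.045 -0.012 y -0.096 -0.066
inc tx -0.0025 ty 0.0004 tz -0.0003 turn 11.7 yaw now -67.8 pos [ 0.6292 -0.0192  0.1897] t 1.7667 F [0.6 0.7 0.3] op 1.0 q6 0.96
```

>>> move_arm(
  increments=[
    {"tx": -0.002,"ty": 0,"tz": 0,"turn": 7},
    {"tx": -0.002,"ty": 0,"tz": 0.01,"turn": 11.7},
    {"tx": -0.002,"ty": 0,"tz": 0.04,"turn": 11.7},
    {"tx": -0.002,"ty": 0,"tz": 0.05,"turn": 11.7},
    {"tx": -0.002,"ty": 0,"tz": 0.05,"turn": 11.7},
    {"tx": -0.002,"ty": 0,"tz": 0.05,"turn": 11.7},
  ],
)

```text
time_s: 2.27
eef_pos: [0.6269, -0.0144, 0.1405]
eef_rot: [0.001, 0.772, -0.635, -0.001]
wrist_force: [-0.4, 1.2, -0.5]
opening: 1.002
```

```bash
python3 - <<'E'
from h import *
inc([.6278,-.017,.09],-79.5)
E
```

```text
inc tx 0.0028 ty -0.0005 tz 0.0505 turn 0.6 yaw now -78.9 pos [ 0.6269 -0.0144  0.1405] t 2.2667 F [-0.4  1.2 -0.5] op 1.002 q6 1.16
```

>>> move_arm(
  increments=[
    {"tx": 0.003,"ty": 0,"tz": 0.02,"turn": 0.6},
    {"tx": 0.003,"ty": 0,"tz": 0.04,"turn": 0.6},
    {"tx": 0.003,"ty": 0,"tz": 0.05,"turn": 0.6},
    {"tx": 0.003,"ty": 0,"tz": 0.05,"turn": 0.6},
    {"tx": 0.003,"ty": 0,"tz": 0.05,"turn": 0.6},
  ],
)

```text
time_s: 2.68
eef_pos: [0.6285, -0.0175, 0.0919]
eef_rot: [-0.0, 0.769, -0.639, -0.0]
wrist_force: [-0.2, -0.3, -0.4]
opening: 1.001
```

>>> move_arm(
  increments=[
    {"tx": 0,"ty": 0,"tz": 0,"turn": 0},
    {"tx": 0,"ty": 0,"tz": 0,"turn": 0},
    {"tx": 0,"ty": 0,"tz": 0,"turn": 0},
    {"tx": 0,"ty": 0,"tz": 0,"turn": 0},
    {"tx": 0,"ty": 0,"tz": 0,"turn": 0},
    {"tx": 0,"ty": 0,"tz": 0,"turn": 0},
    {"tx": 0,"ty": 0,"tz": 0,"turn": 0},
    {"tx": 0,"ty": 0,"tz": 0,"turn": 0},
  ],
  gripper=0,
)

```text
time_s: 3.35
eef_pos: [0.6287, -0.0187, 0.092]
eef_rot: [0.0, 0.769, -0.639, 0.001]
wrist_force: [-0.7, -5.7, 3.8]
opening: 0.174
```

```bash
python3 - <<'E'
from h import *
print(get_obs()['q'].round(2),get_obs()['wrist_force'],get_obs()['torque'])
inc([.6278,-.017,.09],-79.5)
p,d=snap('scene','s1',(130,60,380,250),3.2)
E
```

```text
[-0.22  0.45  1.57 -0.    1.13  1.17] [-0.6995262  -5.68086116  3.77568127] [-0.61003679  0.16516828  0.05420462]
inc tx -0.0018 ty 0.0006 tz 0.0020 turn -0.0 yaw now -79.5 pos [ 0.6287 -0.0187  0.092 ] t 3.35 F [-0.7 -5.7  3.8] op 0.174 q6 1.17
```

View pics/s1.png

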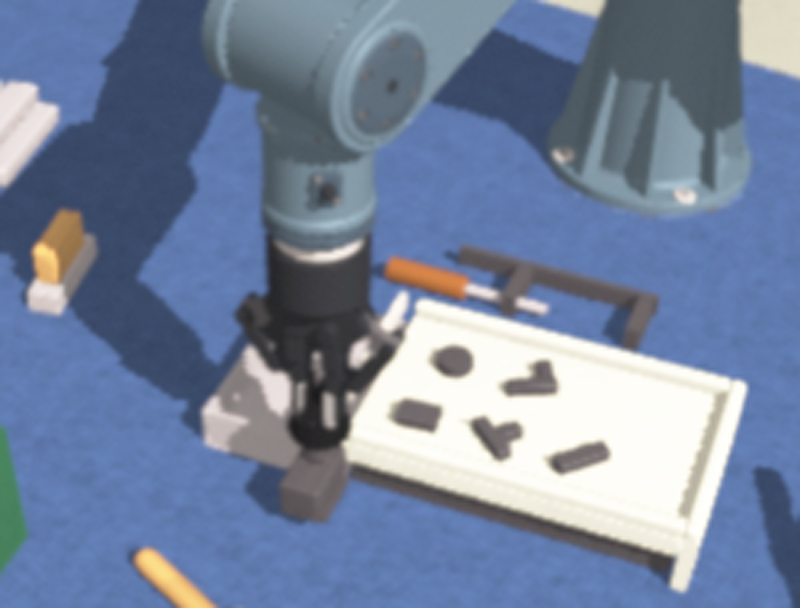

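>>> move_arm(
  increments=[
    {"tx": 0.001,"ty": 0,"tz": 0,"turn": -4},
    {"tx": 0.001,"ty": 0,"tz": 0,"turn": -9},
    {"tx": 0.001,"ty": 0,"tz": 0,"turn": -14},
    {"tx": 0.001,"ty": 0,"tz": 0,"turn": -19},
    {"tx": 0.001,"ty": 0,"tz": 0,"turn": -24},
    {"tx": 0.001,"ty": 0,"tz": 0,"turn": -29},
    {"tx": 0.001,"ty": 0,"tz": 0,"turn": -34},
    {"tx": 0.001,"ty": 0,"tz": 0,"turn": -39},
    {"tx": 0.001,"ty": 0,"tz": 0,"turn": -44},
    {"tx": 0.001,"ty": 0,"tz": 0,"turn": -49},
    {"tx": 0.001,"ty": 0,"tz": 0,"turn": -54},
    {"tx": 0.001,"ty": 0,"tz": 0,"turn": -59},
    {"tx": 0.001,"ty": 0,"tz": 0,"turn": -64},
    {"tx": 0.001,"ty": 0,"tz": 0,"turn": -68},
    {"tx": 0.001,"ty": 0,"tz": 0,"turn": -71},
    {"tx": 0.001,"ty": 0,"tz": 0,"turn": -74},
    {"tx": 0.001,"ty": 0,"tz": 0,"turn": -76},
    {"tx": 0.001,"ty": 0,"tz": 0,"turn": -77},
    {"tx": 0.001,"ty": 0,"tz": 0,"turn": -77},
  ],
)

```text
time_s: 4.98
eef_pos: [0.6278, -0.0181, 0.092]
eef_rot: [-0.0, 1.0, -0.022, -0.001]
wrist_force: [-4.8, 0.1, 7.2]
opening: 0.174
```

```bash
python3 - <<'E'
from h import *
print(get_obs()['torque'])
inc([.6281,-.0187,.09],-2.1)
E
```

```text
[ 0.05977622  0.82646768 -0.34544484]
inc tx 0.0003 ty 0.0006 tz 0.0020 turn -0.4 yaw now -2.5 pos [ 0.6278 -0.0181  0.092 ] t 4.9833 F [-4.8  0.1  7.2] op 0.174 q6 -0.17
```

>>> move_arm(
  increments=[
    {"turn": -1},
    {"turn": -1.5},
    {"turn": -1.5},
    {"turn": -1.5},
  ],
)

```text
validation failed for argument at $.in...
```

```bash
python3 - <<'E'
from h import *
print(get_obs()['torque'])
inc([.6281,-.0187,.09],-2.1)
E
```

```text
[ 0.05977622  0.82646768 -0.34544484]
inc tx 0.0003 ty 0.0006 tz 0.0020 turn -0.4 yaw now -2.5 pos [ 0.6278 -0.0181  0.092 ] t 4.9833 F [-4.8  0.1  7.2] op 0.174 q6 -0.17
```

>>> move_arm(
  increments=[
    {"tx": 0,"ty": 0,"tz": 0,"turn": -1},
    {"tx": 0,"ty": 0,"tz": 0,"turn": -2},
    {"tx": 0,"ty": 0,"tz": 0,"turn": -2},
    {"tx": 0,"ty": 0,"tz": 0,"turn": -2},
  ],
)

```text
time_s: 5.32
eef_pos: [0.6279, -0.0181, 0.092]
eef_rot: [-0.001, 1.0, -0.006, -0.001]
wrist_force: [-4.5, 0.7, 7.0]
opening: 0.17
```

```bash
python3 - <<'E'
from h import *
print(get_obs()['torque'])
inc([.6281,-.0187,.09],-2.1)
E
```

```text
[ 0.05909366  0.9097971  -1.51623051]
inc tx 0.0003 ty 0.0006 tz 0.0020 turn 1.4 yaw now -0.7 pos [ 0.6279 -0.0181  0.092 ] t 5.3167 F [-4.5  0.7  7. ] op 0.17 q6 -0.21
```

>>> move_arm(
  increments=[
    {"tx": 0,"ty": 0,"tz": 0,"turn": 0.5},
    {"tx": 0,"ty": 0,"tz": 0,"turn": 0.5},
    {"tx": 0,"ty": 0,"tz": 0,"turn": 0.5},
    {"tx": 0,"ty": 0,"tz": 0,"turn": 0.5},
    {"tx": 0,"ty": 0,"tz": -0.02,"turn": 0.5},
    {"tx": 0,"ty": 0,"tz": -0.06,"turn": 0.5},
    {"tx": 0,"ty": 0,"tz": -0.1,"turn": 0.5},
    {"tx": 0,"ty": 0,"tz": -0.1,"turn": 0.5},
  ],
  gripper=1,
)

```text
time_s: 5.98
eef_pos: [0.6333, -0.0194, 0.2007]
eef_rot: [0.001, 1.0, -0.008, 0.007]
wrist_force: [2.2, -0.7, 1.8]
opening: 0.996
```

```bash
python3 - <<'E'
from h import *
inc([.5188,-.384,.17],19.2)
E
```

```text
inc tx -0.1087 ty 0.3664 tz 0.0302 turn -20.2 yaw now -1.0 pos [ 0.6333 -0.0194  0.2007] t 5.9833 F [ 2.2 -0.7  1.8] op 0.996 q6 -0.2
```

>>> move_arm(
  increments=[
    {"tx": -0.005,"ty": 0.02,"tz": 0,"turn": -3},
    {"tx": -0.11,"ty": 0.366,"tz": 0.03,"turn": -20},
    {"tx": -0.11,"ty": 0.366,"tz": 0.03,"turn": -20},
    {"tx": -0.11,"ty": 0.366,"tz": 0.03,"turn": -20},
    {"tx": -0.11,"ty": 0.366,"tz": 0.03,"turn": -20},
    {"tx": -0.11,"ty": 0.366,"tz": 0.03,"turn": -20},
    {"tx": -0.11,"ty": 0.366,"tz": 0.03,"turn": -20},
    {"tx": -0.11,"ty": 0.366,"tz": 0.03,"turn": -20},
    {"tx": -0.11,"ty": 0.366,"tz": 0.03,"turn": -20},
    {"tx": -0.11,"ty": 0.366,"tz": 0.03,"turn": -20},
    {"tx": -0.11,"ty": 0.366,"tz": 0.03,"turn": -20},
    {"tx": -0.11,"ty": 0.366,"tz": 0.03,"turn": -20},
    {"tx": -0.11,"ty": 0.366,"tz": 0.03,"turn": -20},
    {"tx": -0.11,"ty": 0.366,"tz": 0.03,"turn": -20},
  ],
)

```text
time_s: 7.15
eef_pos: [0.5127, -0.3812, 0.1612]
eef_rot: [-0.0, 0.986, 0.166, 0.0]
wrist_force: [-0.3, -0.1, 0.1]
opening: 1.0
```

```bash
python3 - <<'E'
from h import *
inc([.5188,-.384,.02],19.2)
p,d=snap('top','t2',(165,135,395,250),3.4)
E
```

```text
inc tx 0.0049 ty 0.0047 tz 0.1412 turn -0.1 yaw now 19.1 pos [ 0.5127 -0.3812  0.1612] t 7.15 F [-0.3 -0.1  0.1] op 1.0 q6 -1.16
```

View pics/t2.png

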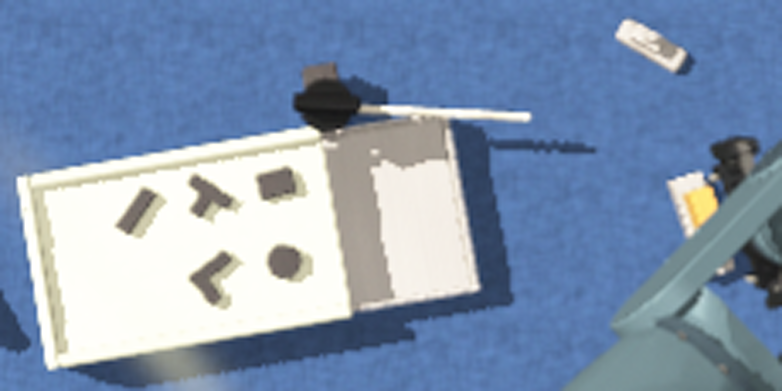

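>>> move_arm(
  increments=[
    {"tx": 0.005,"ty": 0.005,"tz": 0.03,"turn": 0},
    {"tx": 0.005,"ty": 0.005,"tz": 0.06,"turn": 0},
    {"tx": 0.005,"ty": 0.005,"tz": 0.085,"turn": 0},
    {"tx": 0.005,"ty": 0.005,"tz": 0.085,"turn": 0},
    {"tx": 0.005,"ty": 0.005,"tz": 0.085,"turn": 0},
  ],
)

```text
time_s: 7.62
eef_pos: [0.5183, -0.3836, 0.0751]
eef_rot: [-0.001, 0.986, 0.166, -0.001]
wrist_force: [1.4, 0.1, 0.6]
opening: 0.995
```

```bash
python3 - <<'E'
from h import *
inc([.5188,-.384,.02],19.2)
p,d=snap('scene','s2',(80,60,330,250),3.2)
E
```

```text
inc tx 0.0005 ty 0.0008 tz 0.0551 turn -0.1 yaw now 19.1 pos [ 0.5183 -0.3836  0.0751] t 7.6167 F [1.4 0.1 0.6] op 0.995 q6 -1.15
```

View pics/s2.png

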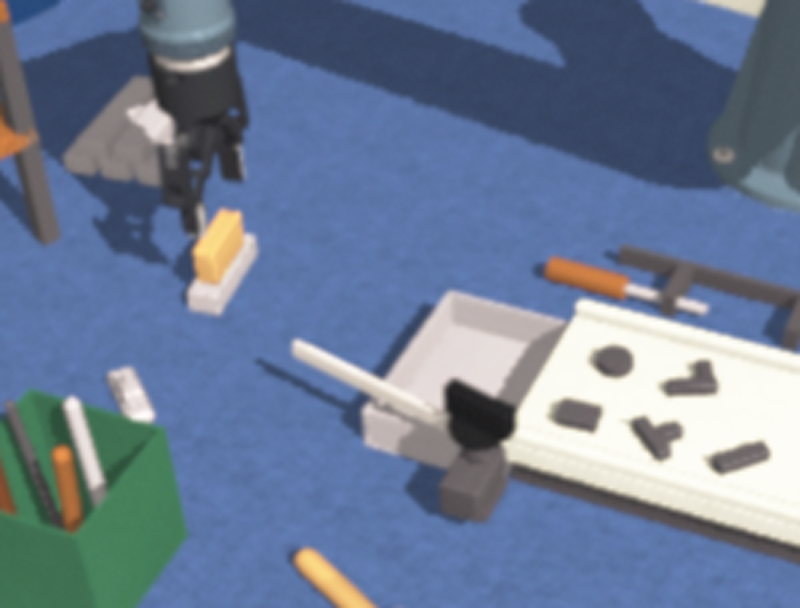

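```bash
python3 - <<'E'
from h import *
a=np.radians(19.2); u=np.array([np.cos(a),np.sin(a)])
c=np.array([.5183,-.3836]); 
P=[(*(c+u*s),z) for s in(-.0425,.0425) for z in(.075,.088)]+[(*(np.array([.5188,-.384])+u*s),.06) for s in (-.035,.035)]
print((proj('scene',np.array(P))-[80,60])*3.2)
d=np.load('pics/s2_d.npy'); ys,xs=np.mgrid[120:160,135:165]; ys=ys.ravel();xs=xs.ravel(); oo,dr=ray('scene',np.c_[xs,ys]); Q=oo+dr*d[ys,xs][:,None]
im=cv2.imread('pics/s2_raw.png'); h=cv2.cvtColor(im,cv2.COLOR_BGR2HSV)[ys,xs]
k=(h[:,0]>10)&(h[:,0]<40)&(h[:,1]>90)&(Q[:,2]>.055); q=Q[k]; print(len(q),q.mean(0),cv2.minAreaRect(q[:,:2].astype(np.float32)))
E
```

```text
[[231.4721793  191.25926924]
 [229.86939354 179.85010992]
 [197.61194586 242.60421577]
 [195.69892907 230.98395797]
 [229.79952184 208.74216709]
 [202.18127497 251.2190193 ]]
103 [ 0.52195626 -0.38180615  0.05945637] ((0.5200122594833374, -0.38276275992393494), (0.06796572357416153, 0.022447161376476288), 13.979434967041016)
```

>>> move_arm(
  increments=[
    {"tx": 0.001,"ty": 0,"tz": 0.015,"turn": 0},
    {"tx": 0.001,"ty": 0,"tz": 0.03,"turn": 0},
    {"tx": 0.001,"ty": 0,"tz": 0.042,"turn": 0},
    {"tx": 0.001,"ty": 0,"tz": 0.05,"turn": 0},
    {"tx": 0.001,"ty": 0,"tz": 0.055,"turn": 0},
    {"tx": 0.001,"ty": 0,"tz": 0.055,"turn": 0},
  ],
)

```text
time_s: 8.17
eef_pos: [0.5185, -0.3845, 0.0193]
eef_rot: [-0.001, 0.986, 0.165, -0.001]
wrist_force: [0.6, 0.5, -0.2]
opening: 0.995
```

>>> move_arm(
  increments=[
    {"tx": 0,"ty": 0,"tz": 0,"turn": 0},
    {"tx": 0,"ty": 0,"tz": 0,"turn": 0},
    {"tx": 0,"ty": 0,"tz": 0,"turn": 0},
    {"tx": 0,"ty": 0,"tz": 0,"turn": 0},
    {"tx": 0,"ty": 0,"tz": 0,"turn": 0},
  ],
  gripper=0.5,
)

```text
time_s: 8.58
eef_pos: [0.5197, -0.3856, 0.0218]
eef_rot: [0.0, 0.986, 0.165, 0.0]
wrist_force: [1.0, -0.3, 1.0]
opening: 0.807
```

```bash
python3 - <<'E'
from h import *
inc([.5188,-.384,.02],19.2)
p,d=snap('scene','s3',(80,60,330,250),3.2)
E
```

```text
inc tx -0.0003 ty -0.0018 tz 0.0018 turn -0.2 yaw now 19.0 pos [ 0.5197 -0.3856  0.0218] t 8.5833 F [ 1.  -0.3  1. ] op 0.807 q6 -1.15
```

View pics/s3.png

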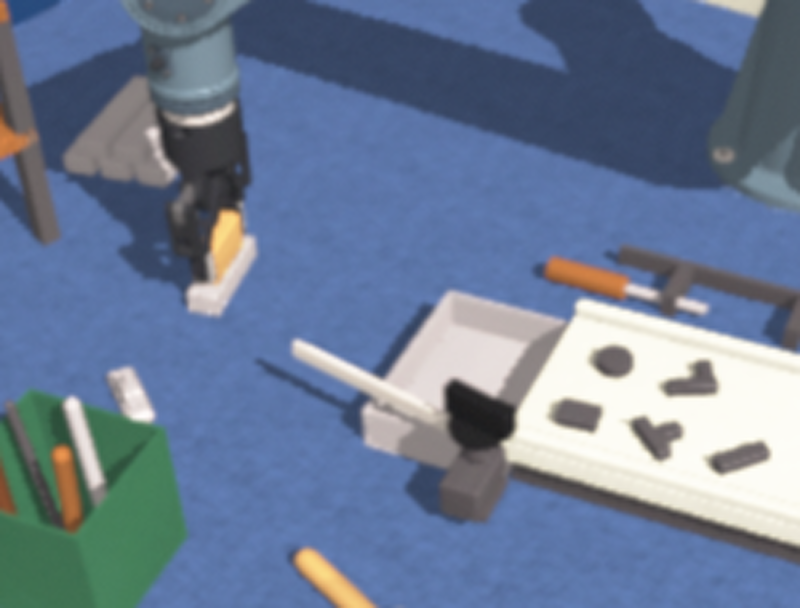

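>>> move_arm(
  increments=[
    {"tx": 0,"ty": 0,"tz": -0.015,"turn": 0},
    {"tx": 0,"ty": 0,"tz": -0.04,"turn": 0},
    {"tx": 0,"ty": 0,"tz": -0.07,"turn": 0},
    {"tx": 0,"ty": 0,"tz": -0.1,"turn": 0},
    {"tx": 0,"ty": 0,"tz": -0.12,"turn": 0},
    {"tx": 0,"ty": 0,"tz": -0.13,"turn": 0},
    {"tx": 0,"ty": 0,"tz": -0.13,"turn": 0},
  ],
)

```text
time_s: 9.22
eef_pos: [0.5206, -0.3865, 0.155]
eef_rot: [0.002, 0.986, 0.165, 0.002]
wrist_force: [0.5, -0.0, -3.0]
opening: 0.815
```

```bash
python3 - <<'E'
from h import *
inc([*w(.028,.105),.15],10.05)
p,d=snap('scene','s4',(80,60,330,250),3.2)
E
```

```text
inc tx 0.1822 ty -0.5770 tz 0.0025 turn 9.0 yaw now 19.0 pos [ 0.5206 -0.3865  0.155 ] t 9.2167 F [ 0.5 -0.  -3. ] op 0.815 q6 -1.15
```

View pics/s4.png

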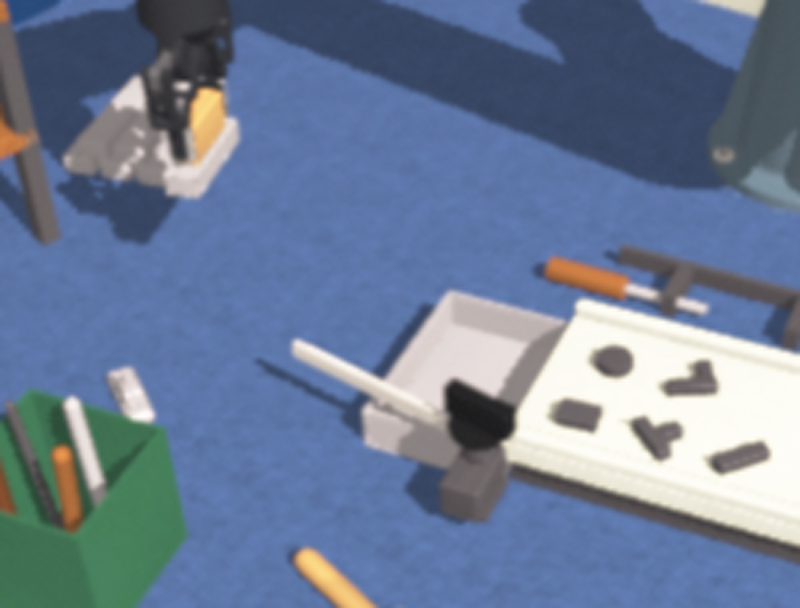

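>>> move_arm(
  increments=[
    {"tx": 0.006,"ty": -0.02,"tz": 0,"turn": 1},
    {"tx": 0.02,"ty": -0.055,"tz": 0,"turn": 3},
    {"tx": 0.182,"ty": -0.577,"tz": 0,"turn": 9},
    {"tx": 0.182,"ty": -0.577,"tz": 0,"turn": 9},
    {"tx": 0.182,"ty": -0.577,"tz": 0,"turn": 9},
    {"tx": 0.182,"ty": -0.577,"tz": 0,"turn": 9},
    {"tx": 0.182,"ty": -0.577,"tz": 0,"turn": 9},
    {"tx": 0.182,"ty": -0.577,"tz": 0,"turn": 9},
    {"tx": 0.182,"ty": -0.577,"tz": 0,"turn": 9},
    {"tx": 0.182,"ty": -0.577,"tz": 0,"turn": 9},
    {"tx": 0.182,"ty": -0.577,"tz": 0,"turn": 9},
    {"tx": 0.182,"ty": -0.577,"tz": 0,"turn": 9},
    {"tx": 0.182,"ty": -0.577,"tz": 0,"turn": 9},
    {"tx": 0.182,"ty": -0.577,"tz": 0,"turn": 9},
    {"tx": 0.182,"ty": -0.577,"tz": 0,"turn": 9},
    {"tx": 0.182,"ty": -0.577,"tz": 0,"turn": 9},
    {"tx": 0.182,"ty": -0.577,"tz": 0,"turn": 9},
    {"tx": 0.182,"ty": -0.577,"tz": 0,"turn": 9},
    {"tx": 0.182,"ty": -0.577,"tz": 0,"turn": 9},
    {"tx": 0.182,"ty": -0.577,"tz": 0,"turn": 9},
  ],
)

```text
time_s: 10.93
eef_pos: [0.5034, 0.218, 0.1506]
eef_rot: [0.0, 0.996, 0.086, -0.001]
wrist_force: [0.0, 0.1, -3.8]
opening: 0.813
```

```bash
python3 - <<'E'
from h import *
inc([*w(.028,.105),.0785],10.05)
E
```

```text
inc tx 0.0016 ty -0.0002 tz 0.0721 turn -0.2 yaw now 9.9 pos [0.5034 0.218  0.1506] t 10.9333 F [ 0.   0.1 -3.8] op 0.813 q6 0.02
```

>>> move_arm(
  increments=[
    {"tx": 0.001,"ty": 0,"tz": 0.03,"turn": -0.2},
    {"tx": 0.001,"ty": 0,"tz": 0.055,"turn": -0.2},
    {"tx": 0.001,"ty": 0,"tz": 0.066,"turn": -0.2},
    {"tx": 0.001,"ty": 0,"tz": 0.07,"turn": -0.2},
    {"tx": 0.001,"ty": 0,"tz": 0.072,"turn": -0.2},
    {"tx": 0.001,"ty": 0,"tz": 0.072,"turn": -0.2},
  ],
)

```text
time_s: 11.43
eef_pos: [0.5052, 0.2193, 0.0799]
eef_rot: [-0.0, 0.996, 0.089, 0.0]
wrist_force: [1.0, -1.0, -2.4]
opening: 0.811
```

```bash
python3 - <<'E'
from h import *
inc([*w(.028,-.137),.0785],10.05); print(st(get_obs()['eef_pos']))
p,d=snap('scene','s5',(170,60,420,250),3.2)
E
```

```text
inc tx -0.0010 ty 0.2428 tz 0.0014 turn 0.1 yaw now 10.2 pos [0.5052 0.2193 0.0799] t 11.4333 F [ 1.  -1.  -2.4] op 0.811 q6 0.02
[[0.02852799 0.10581073]]
```

View pics/s5.png

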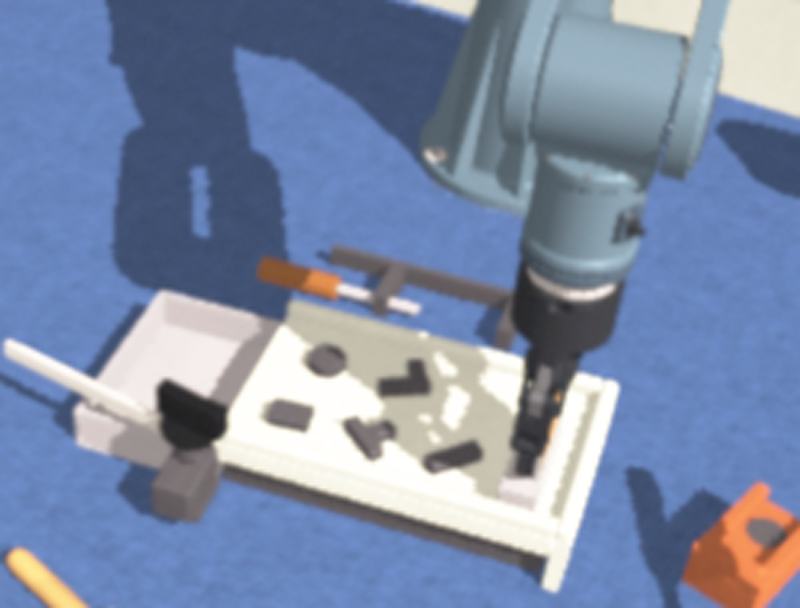

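>>> move_arm(
  increments=[
    {"tx": -0.02,"ty": 0,"tz": 0.001,"turn": 0},
    {"tx": -0.045,"ty": 0,"tz": 0.001,"turn": 0},
    {"tx": -0.057,"ty": 0,"tz": 0.001,"turn": 0},
    {"tx": -0.057,"ty": 0,"tz": 0.001,"turn": 0},
    {"tx": -0.057,"ty": 0,"tz": 0.001,"turn": 0},
  ],
)

```text
time_s: 11.9
eef_pos: [0.4495, 0.2099, 0.0801]
eef_rot: [-0.0, 0.996, 0.089, 0.002]
wrist_force: [0.6, 0.2, -2.5]
opening: 0.809
```

```bash
python3 - <<'E'
from h import *
inc([*w(-.0285,-.137),.0785],10.05); print(st(get_obs()['eef_pos']))
E
```

```text
inc tx -0.0012 ty 0.2432 tz 0.0016 turn 0.2 yaw now 10.2 pos [0.4495 0.2099 0.0801] t 11.9 F [ 0.6  0.2 -2.5] op 0.809 q6 0.02
[[-0.02804419  0.10624973]]
```

>>> move_arm(
  increments=[
    {"tx": 0,"ty": 0.01,"tz": 0.001,"turn": 0},
    {"tx": 0,"ty": 0.022,"tz": 0.001,"turn": 0},
    {"tx": 0,"ty": 0.034,"tz": 0.001,"turn": 0},
    {"tx": 0,"ty": 0.046,"tz": 0.001,"turn": 0},
    {"tx": 0,"ty": 0.058,"tz": 0.001,"turn": 0},
    {"tx": 0,"ty": 0.07,"tz": 0.001,"turn": 0},
    {"tx": 0,"ty": 0.082,"tz": 0.001,"turn": 0},
    {"tx": 0,"ty": 0.094,"tz": 0.001,"turn": 0},
    {"tx": 0,"ty": 0.106,"tz": 0.001,"turn": 0},
    {"tx": 0,"ty": 0.118,"tz": 0.001,"turn": 0},
    {"tx": 0,"ty": 0.13,"tz": 0.001,"turn": 0},
    {"tx": 0,"ty": 0.142,"tz": 0.001,"turn": 0},
    {"tx": 0,"ty": 0.154,"tz": 0.001,"turn": 0},
    {"tx": 0,"ty": 0.16,"tz": 0.001,"turn": 0},
    {"tx": 0,"ty": 0.16,"tz": 0.001,"turn": 0},
  ],
)

```text
time_s: 13.15
eef_pos: [0.4774, 0.0506, 0.0774]
eef_rot: [0.0, 0.996, 0.088, 0.0]
wrist_force: [0.2, -0.7, -2.5]
opening: 0.81
```

```bash
python3 - <<'E'
from h import *
inc([*w(-.0285,-.137),.0785],10.05); print(st(get_obs()['eef_pos']))
p,d=snap('scene','s6',(170,60,420,250),3.2)
E
```

```text
inc tx -0.0003 ty 0.0815 tz -0.0010 turn 0.1 yaw now 10.1 pos [0.4774 0.0506 0.0774] t 13.15 F [ 0.2 -0.7 -2.5] op 0.81 q6 -0.32
[[-0.02832978 -0.05547202]]
```

View pics/s6.png

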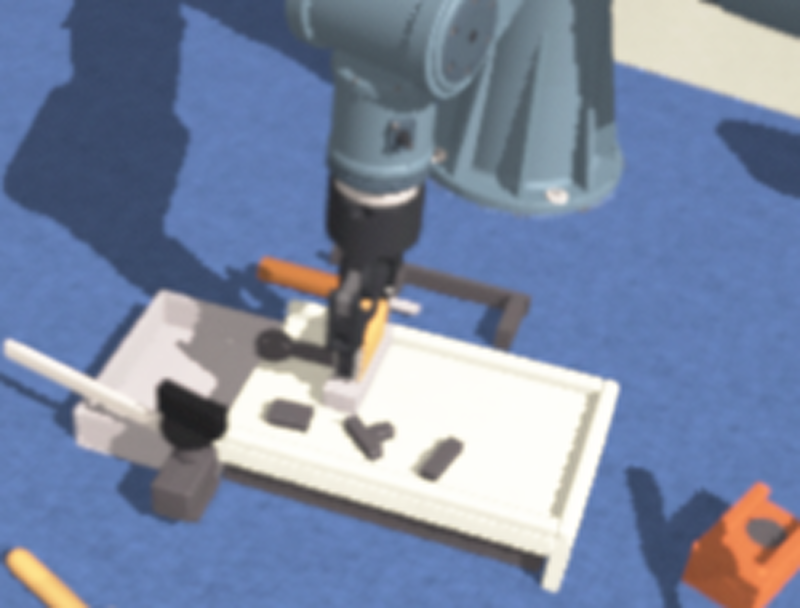

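>>> move_arm(
  increments=[
    {"tx": 0,"ty": 0.008,"tz": -0.001,"turn": 0},
    {"tx": 0,"ty": 0.018,"tz": -0.001,"turn": 0},
    {"tx": 0,"ty": 0.028,"tz": -0.001,"turn": 0},
    {"tx": 0,"ty": 0.038,"tz": -0.001,"turn": 0},
    {"tx": 0,"ty": 0.048,"tz": -0.001,"turn": 0},
    {"tx": 0,"ty": 0.058,"tz": -0.001,"turn": 0},
    {"tx": 0,"ty": 0.068,"tz": -0.001,"turn": 0},
    {"tx": 0,"ty": 0.078,"tz": -0.001,"turn": 0},
    {"tx": 0,"ty": 0.083,"tz": -0.001,"turn": 0},
    {"tx": 0,"ty": 0.083,"tz": -0.001,"turn": 0},
    {"tx": 0,"ty": 0.083,"tz": -0.001,"turn": 0},
    {"tx": 0,"ty": 0.083,"tz": -0.001,"turn": 0},
  ],
)

```text
time_s: 14.2
eef_pos: [0.4913, -0.0293, 0.0782]
eef_rot: [-0.0, 0.996, 0.089, -0.0]
wrist_force: [-0.1, 0.2, -3.5]
opening: 0.807
```

```bash
python3 - <<'E'
from h import *
inc([*w(-.0285,-.137),.0785],10.05); print(st(get_obs()['eef_pos']))
p,d=snap('scene','s7',(170,60,420,250),3.2)
E
```

```text
inc tx 0.0001 ty 0.0005 tz -0.0003 turn 0.2 yaw now 10.2 pos [ 0.4913 -0.0293  0.0782] t 14.2 F [-0.1  0.2 -3.5] op 0.807 q6 -0.48
[[-0.02860664 -0.13653126]]
```

View pics/s7.png

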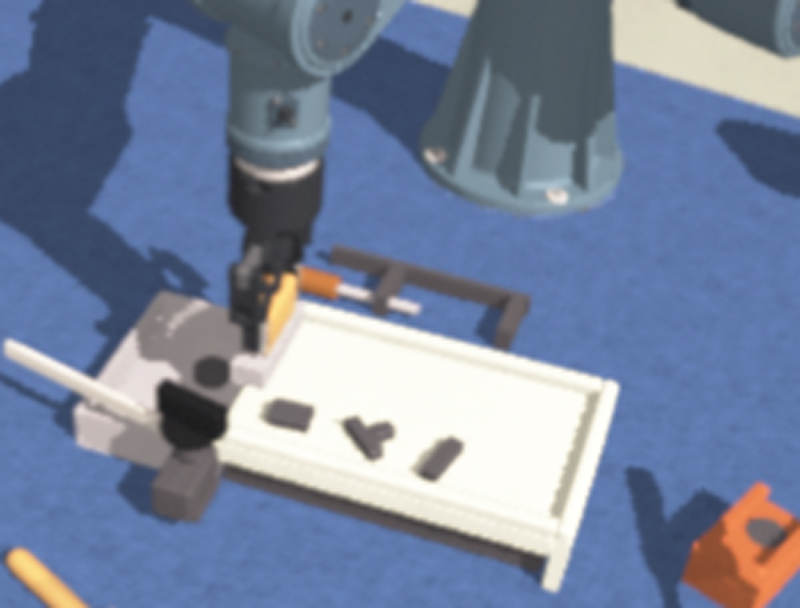

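>>> move_arm(
  increments=[
    {"tx": 0,"ty": 0,"tz": -0.02,"turn": 0},
    {"tx": 0,"ty": 0,"tz": -0.05,"turn": 0},
    {"tx": 0.01,"ty": -0.025,"tz": -0.055,"turn": 0},
    {"tx": 0.02,"ty": -0.06,"tz": -0.055,"turn": 0},
    {"tx": 0.03,"ty": -0.095,"tz": -0.055,"turn": 0},
    {"tx": 0.04,"ty": -0.13,"tz": -0.055,"turn": 0},
    {"tx": 0.05,"ty": -0.165,"tz": -0.055,"turn": 0},
    {"tx": 0.057,"ty": -0.2,"tz": -0.055,"turn": 0},
    {"tx": 0.057,"ty": -0.23,"tz": -0.055,"turn": 0},
    {"tx": 0.057,"ty": -0.243,"tz": -0.055,"turn": 0},
    {"tx": 0.057,"ty": -0.243,"tz": -0.055,"turn": 0},
    {"tx": 0.057,"ty": -0.243,"tz": -0.055,"turn": 0},
  ],
)

```text
time_s: 15.25
eef_pos: [0.5039, 0.2203, 0.133]
eef_rot: [0.0, 0.996, 0.09, -0.0]
wrist_force: [0.4, -0.4, -3.5]
opening: 0.808
```

```bash
python3 - <<'E'
from h import *
inc([*w(.0285,.106),.0785],10.05); print(st(get_obs()['eef_pos']))
p,d=snap('top','t8',(165,135,395,250),3.4); chips(d)
E
```

```text
inc tx 0.0012 ty 0.0010 tz 0.0545 turn 0.3 yaw now 10.4 pos [0.5039 0.2203 0.133 ] t 15.25 F [ 0.4 -0.4 -3.5] op 0.808 q6 0.02
[[0.0273742 0.1070125]]
92 mid [ 0.045 -0.087] x 0.026 0.062 y -0.105 -0.069
76 mid [0.049 0.041] x 0.026 0.073 y 0.028 0.053
89 mid [ 0.045 -0.02 ] x 0.027 0.066 y -0.042 -0.002
```

View pics/t8.png

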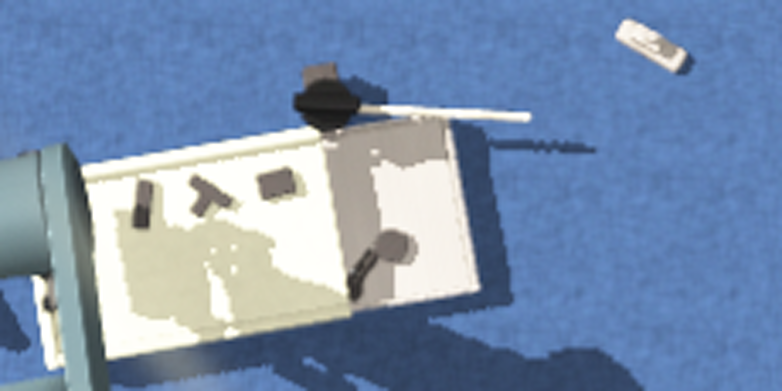

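>>> move_arm(
  increments=[
    {"tx": 0.001,"ty": 0.001,"tz": 0.025,"turn": 0.3},
    {"tx": 0.001,"ty": 0.001,"tz": 0.045,"turn": 0.3},
    {"tx": 0.001,"ty": 0.001,"tz": 0.053,"turn": 0.3},
    {"tx": 0.001,"ty": 0.001,"tz": 0.055,"turn": 0.3},
    {"tx": 0.001,"ty": 0.001,"tz": 0.055,"turn": 0.3},
    {"tx": 0.001,"ty": 0.012,"tz": 0.055,"turn": 0.3},
    {"tx": 0.001,"ty": 0.024,"tz": 0.055,"turn": 0.3},
    {"tx": 0.001,"ty": 0.036,"tz": 0.055,"turn": 0.3},
    {"tx": 0.001,"ty": 0.048,"tz": 0.055,"turn": 0.3},
    {"tx": 0.001,"ty": 0.06,"tz": 0.055,"turn": 0.3},
    {"tx": 0.001,"ty": 0.072,"tz": 0.055,"turn": 0.3},
    {"tx": 0.001,"ty": 0.084,"tz": 0.055,"turn": 0.3},
    {"tx": 0.001,"ty": 0.096,"tz": 0.055,"turn": 0.3},
    {"tx": 0.001,"ty": 0.108,"tz": 0.055,"turn": 0.3},
    {"tx": 0.001,"ty": 0.12,"tz": 0.055,"turn": 0.3},
    {"tx": 0.001,"ty": 0.12,"tz": 0.055,"turn": 0.3},
  ],
)

```text
time_s: 16.63
eef_pos: [0.5275, 0.0994, 0.0784]
eef_rot: [0.0, 0.996, 0.086, 0.0]
wrist_force: [-0.1, -0.1, -3.2]
opening: 0.811
```

```bash
python3 - <<'E'
from h import *
inc([*w(.0285,-.137),.0785],10.05); print(st(get_obs()['eef_pos']))
p,d=snap('scene','s9',(170,60,420,250),3.2)
E
```

```text
inc tx -0.0005 ty 0.1208 tz -0.0000 turn -0.2 yaw now 9.8 pos [0.5275 0.0994 0.0784] t 16.6333 F [-0.1 -0.1 -3.2] op 0.811 q6 -0.21
[[ 0.02949113 -0.01616476]]
```

View pics/s9.png

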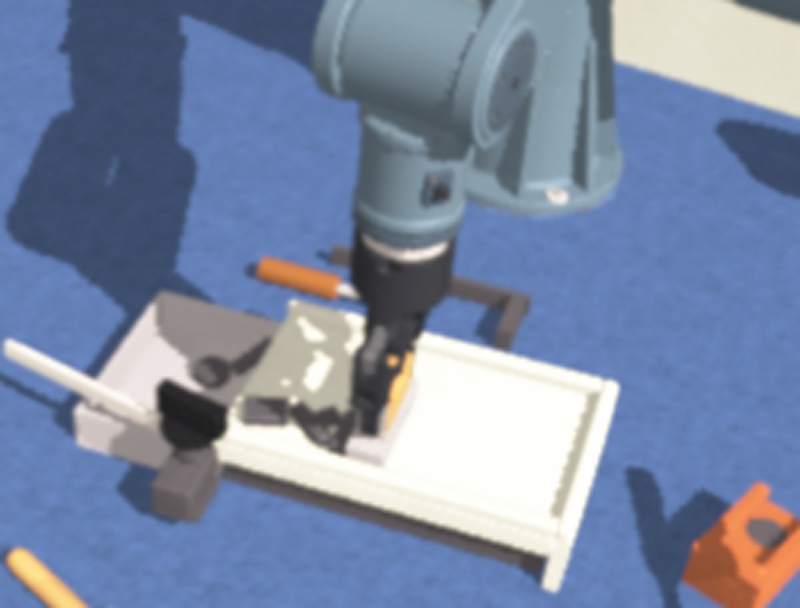

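>>> move_arm(
  increments=[
    {"tx": -0.001,"ty": 0.008,"tz": 0,"turn": 0},
    {"tx": -0.001,"ty": 0.018,"tz": 0,"turn": 0},
    {"tx": -0.001,"ty": 0.028,"tz": 0,"turn": 0},
    {"tx": -0.001,"ty": 0.038,"tz": 0,"turn": 0},
    {"tx": -0.001,"ty": 0.048,"tz": 0,"turn": 0},
    {"tx": -0.001,"ty": 0.058,"tz": 0,"turn": 0},
    {"tx": -0.001,"ty": 0.068,"tz": 0,"turn": 0},
    {"tx": -0.001,"ty": 0.078,"tz": 0,"turn": 0},
    {"tx": -0.001,"ty": 0.088,"tz": 0,"turn": 0},
    {"tx": -0.001,"ty": 0.098,"tz": 0,"turn": 0},
    {"tx": -0.001,"ty": 0.108,"tz": 0,"turn": 0},
    {"tx": -0.001,"ty": 0.116,"tz": 0,"turn": 0},
    {"tx": -0.001,"ty": 0.122,"tz": 0,"turn": 0},
    {"tx": -0.001,"ty": 0.122,"tz": 0,"turn": 0},
    {"tx": -0.001,"ty": 0.122,"tz": 0,"turn": 0},
  ],
)

```text
time_s: 17.93
eef_pos: [0.5468, -0.0189, 0.0782]
eef_rot: [-0.0, 0.996, 0.086, -0.0]
wrist_force: [-0.2, 0.0, -2.5]
opening: 0.809
```

```bash
python3 - <<'E'
from h import *
inc([*w(.0285,-.137),.0785],10.05); print(st(get_obs()['eef_pos']))
p,d=snap('scene','s10',(170,60,420,250),3.2)
E
```

```text
inc tx 0.0006 ty 0.0011 tz -0.0003 turn -0.2 yaw now 9.9 pos [ 0.5468 -0.0189  0.0782] t 17.9333 F [-0.2  0.  -2.5] op 0.809 q6 -0.42
[[ 0.02787089 -0.13593984]]
```

View pics/s10.png

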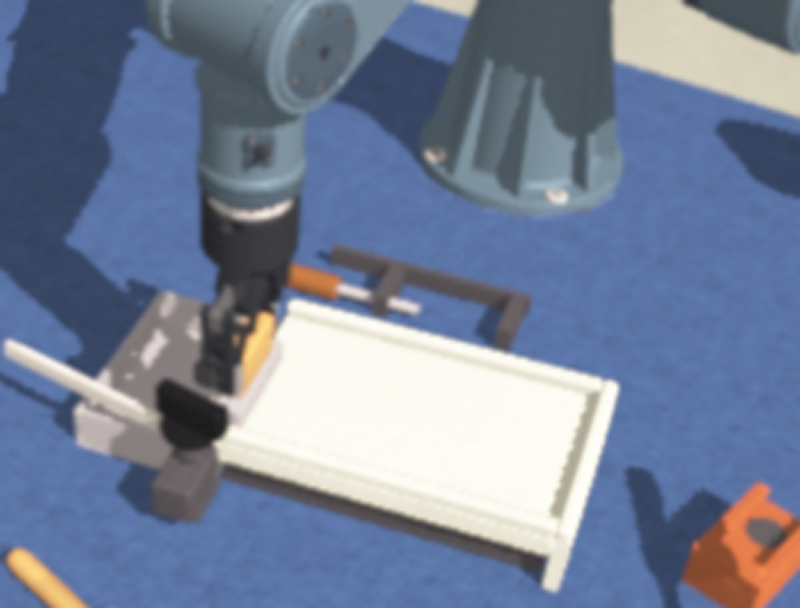

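>>> move_arm(
  increments=[
    {"tx": 0,"ty": 0,"tz": -0.02,"turn": 0},
    {"tx": 0,"ty": 0,"tz": -0.05,"turn": 0},
    {"tx": 0,"ty": 0,"tz": -0.08,"turn": 0},
    {"tx": 0,"ty": 0,"tz": -0.09,"turn": 0},
    {"tx": 0,"ty": 0,"tz": -0.09,"turn": 0},
  ],
)

```text
time_s: 18.4
eef_pos: [0.549, -0.0186, 0.1715]
eef_rot: [0.001, 0.996, 0.087, 0.003]
wrist_force: [0.5, -0.4, -3.2]
opening: 0.814
```

```bash
python3 - <<'E'
from h import *
inc([.52,-.386,.17],19)
E
```

```text
inc tx -0.0921 ty 0.3568 tz 0.0019 turn -9.0 yaw now 10.0 pos [ 0.549  -0.0186  0.1715] t 18.4 F [ 0.5 -0.4 -3.2] op 0.814 q6 -0.42
```

>>> move_arm(
  increments=[
    {"tx": -0.006,"ty": 0.02,"tz": 0,"turn": -1},
    {"tx": -0.014,"ty": 0.055,"tz": 0,"turn": -3},
    {"tx": -0.09,"ty": 0.356,"tz": 0,"turn": -9},
    {"tx": -0.09,"ty": 0.356,"tz": 0,"turn": -9},
    {"tx": -0.09,"ty": 0.356,"tz": 0,"turn": -9},
    {"tx": -0.09,"ty": 0.356,"tz": 0,"turn": -9},
    {"tx": -0.09,"ty": 0.356,"tz": 0,"turn": -9},
    {"tx": -0.09,"ty": 0.356,"tz": 0,"turn": -9},
    {"tx": -0.09,"ty": 0.356,"tz": 0,"turn": -9},
    {"tx": -0.09,"ty": 0.356,"tz": 0,"turn": -9},
    {"tx": -0.09,"ty": 0.356,"tz": 0,"turn": -9},
    {"tx": -0.09,"ty": 0.356,"tz": 0,"turn": -9},
    {"tx": -0.09,"ty": 0.356,"tz": 0,"turn": -9},
  ],
)

```text
time_s: 19.48
eef_pos: [0.5187, -0.383, 0.166]
eef_rot: [-0.002, 0.986, 0.164, -0.001]
wrist_force: [-0.5, 0.9, -3.2]
opening: 0.811
```

```bash
python3 - <<'E'
from h import *
inc([.52,-.386,.0225],19)
p,d=snap('top','t11',(165,135,395,250),3.4); chips(d)
ys,xs=np.mgrid[120:260,230:330]; sh=ys.shape; ys=ys.ravel();xs=xs.ravel(); oo,dr=ray('top',np.c_[xs,ys]); P=oo+dr*d[ys,xs][:,None]; S=st(P)
k=((P[:,2]>.011)&(abs(S[:,0])<.08)&(S[:,1]<-.141)&(S[:,1]>-.26))
n,l,s,c=cv2.connectedComponentsWithStats(k.astype(np.uint8).reshape(sh))
for i in range(1,n):
    if s[i,4]>8: q=l.ravel()==i; print(s[i,4],S[q].mean(0).round(3),S[q].min(0).round(3),S[q].max(0).round(3),'z max',P[q,2].max().round(3))
snap('scene','s11',(130,60,380,250),3.2)
E
```

```text
inc tx 0.0004 ty 0.0038 tz 0.1434 turn -0.1 yaw now 18.9 pos [ 0.5187 -0.383   0.166 ] t 19.4833 F [-0.5  0.9 -3.2] op 0.811 q6 -1.15
84 [-0.004 -0.257] [-0.079 -0.26 ] [ 0.079 -0.247] z max 0.047
145 [ 0.051 -0.166] [ 0.022 -0.193] [ 0.08  -0.141] z max 0.039
144 [-0.04  -0.172] [-0.079 -0.205] [-0.015 -0.141] z max 0.052
```

View pics/t11.png

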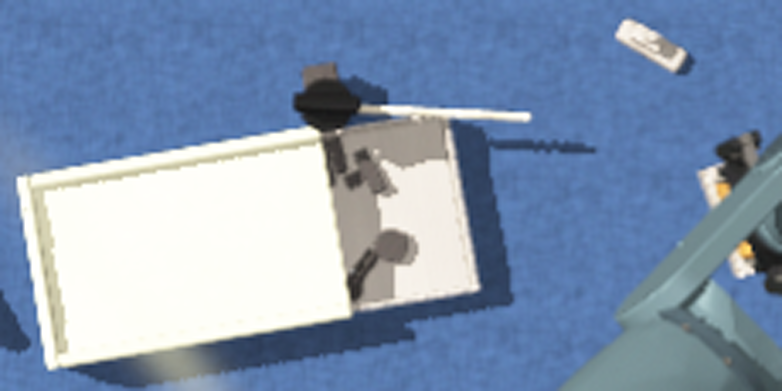

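View pics/s11.png

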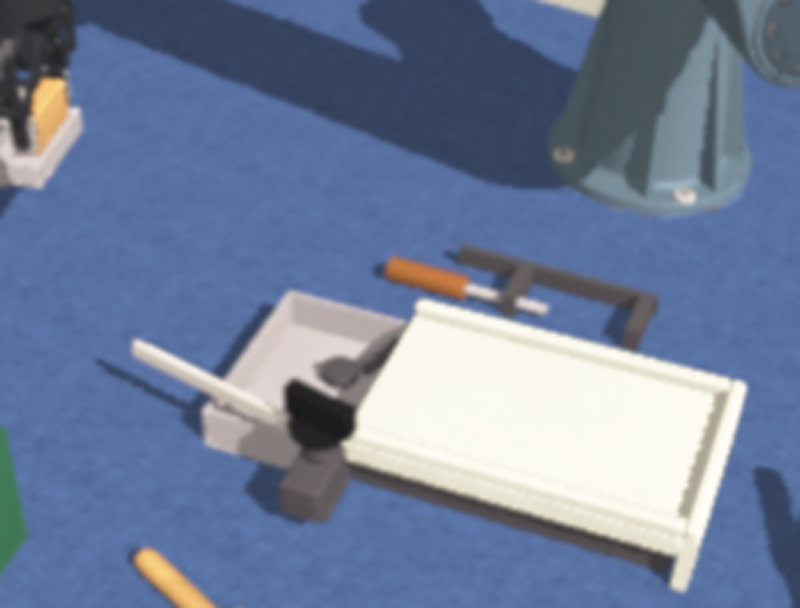

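```bash
python3 - <<'E'
import cv2
p=cv2.imread('pics/t11_raw.png'); cv2.imwrite('pics/t11z.png',cv2.resize(p[165:232,255:312],None,fx=10,fy=8.8,interpolation=cv2.INTER_CUBIC))
E
```

```text
(no output)
```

View pics/t11z.png

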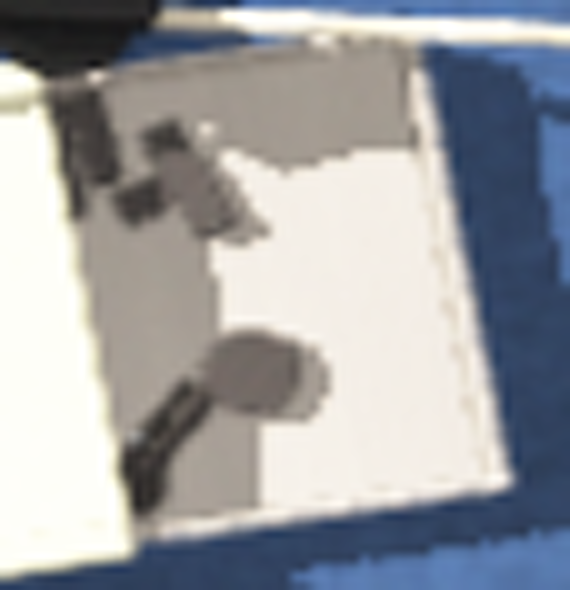

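>>> move_arm(
  increments=[
    {"tx": 0,"ty": 0.003,"tz": 0.03,"turn": 0},
    {"tx": 0,"ty": 0.003,"tz": 0.07,"turn": 0},
    {"tx": 0,"ty": 0.003,"tz": 0.105,"turn": 0},
    {"tx": 0,"ty": 0.003,"tz": 0.125,"turn": 0},
    {"tx": 0,"ty": 0.003,"tz": 0.132,"turn": 0},
    {"tx": 0,"ty": 0.003,"tz": 0.136,"turn": 0},
    {"tx": 0,"ty": 0.003,"tz": 0.136,"turn": 0},
    {"tx": 0,"ty": 0.003,"tz": 0.136,"turn": 0},
  ],
)

```text
time_s: 20.25
eef_pos: [0.5217, -0.3883, 0.0343]
eef_rot: [0.001, 0.986, 0.165, 0.001]
wrist_force: [-0.2, 0.2, -2.9]
opening: 0.804
```

```bash
python3 - <<'E'
from h import *
inc([.52,-.386,.0225],19)
E
```

```text
inc tx -0.0009 ty -0.0028 tz 0.0118 turn -0.1 yaw now 18.9 pos [ 0.5217 -0.3883  0.0343] t 20.25 F [-0.2  0.2 -2.9] op 0.804 q6 -1.15
```

>>> move_arm(
  increments=[
    {"tx": 0,"ty": 0,"tz": 0.006,"turn": 0},
    {"tx": 0,"ty": 0,"tz": 0.01,"turn": 0},
    {"tx": 0,"ty": 0,"tz": 0.012,"turn": 0},
    {"tx": 0,"ty": 0,"tz": 0.012,"turn": 0},
    {"tx": 0,"ty": 0,"tz": 0.012,"turn": 0},
  ],
)

```text
time_s: 20.67
eef_pos: [0.5209, -0.3882, 0.0218]
eef_rot: [0.001, 0.986, 0.164, 0.0]
wrist_force: [-1.2, 1.6, 6.1]
opening: 0.808
```

```bash
python3 - <<'E'
from h import *
inc([.52,-.386,.0225],19)
p=cv2.imread('pics/t11_raw.png').astype(float); q=np.clip(255*(p/255)**.6,0,255).astype(np.uint8)
cv2.imwrite('pics/t11e.png',cv2.resize(q[165:205,255:290],None,fx=14,fy=14,interpolation=cv2.INTER_NEAREST))
d=np.load('pics/t11_d.npy')
ys,xs=np.mgrid[170:196,258:286]; sh=ys.shape; oo,dr=ray('top',np.c_[xs.ravel(),ys.ravel()]); P=oo+dr*d[ys.ravel(),xs.ravel()][:,None]
for r in (P[:,2]*1000).round().astype(int).reshape(sh): print(*['%3d'%v for v in r])
E
```

```text
inc tx -0.0002 ty -0.0024 tz -0.0007 turn -0.1 yaw now 18.9 pos [ 0.5209 -0.3882  0.0218] t 20.6667 F [-1.2  1.6  6.1] op 0.808 q6 -1.15
 89  85  85  83  83  83  83  85  82  -2  -3  -4   7  -1   3   2   9   5  -2  41  46  37  33  44  40  41  35  34
 88  84  86  80  87  81  88  80  79   2   3   3   3  43  42  40  45  35  42  39  42  32  22  23   6   5   5   6
 87  81  83  82  86  85  91  39  34  38  43  47  42  34  39  31  29  24   8  11   4   9  14   9   2   5  13  10
 68  88  89  88  81  47  44  39  44  32  34  25  21   4   6  12   1   1   5   6   3   4  -1   9   8  10  -2   5
 73  43  39  39  30  28  16   9   7   7   6   8   6  12   0   9   7   7   1   2   6  10  -7  10   4   5  10  -2
 61  22  24   2  36  25  30   7  -1   2   7   0   5   9  15  11   6   1   3   7   7   7   8   6   8   6   4  -1
 57  22  28  21  32  39  33   6   6  13   3   5   8  13   2   6   6   4   8   8  11   7   8   9   9   5   4  10
 59  52  24  11  26  31  34  36   8   3  -1   1  13  10   1   9   0  -1   9   5   7   9   0   8  13  15   1   4
 58  58  22  22  34  28  27  38  10   7   6   7  13  24  14   8   3
[... 1250 characters left out ...]
 4   6   4   1   4   7   4
 54  55  58  58   5   8  -2   5   8   8   7   4   6   8   1  14  19  23  21  16  11   0   6   6   5   9   2   5
 58  60  58  53  11   3   3   3   5   1   5   6 1656   0   6  10   8  23   7  -3   3   3   1   3   3   8   9   3
 50  53  59  58   6  -2   5   2   1   4  12   4  10  12  10   1   9   5   9   6  14   0   7   4  -1   6   4   9
 54 1656  67  56  11   8   6   9   3  10  10   4   4  13   4   4   3   9   6   1   4   3   2  -1   9  11  11   3
 55  60  63  55   7  12   1   2   5   7   5   5  12   5   9  -4   9  11   4  12   2   9   9   5   6   1   3   9
 46  56  56  59  58   4   6   1  11   5   4  14  13  -5   0  -2   5   1   4   6   7   9   5  12  -3   9   6   7
```

View pics/t11e.png

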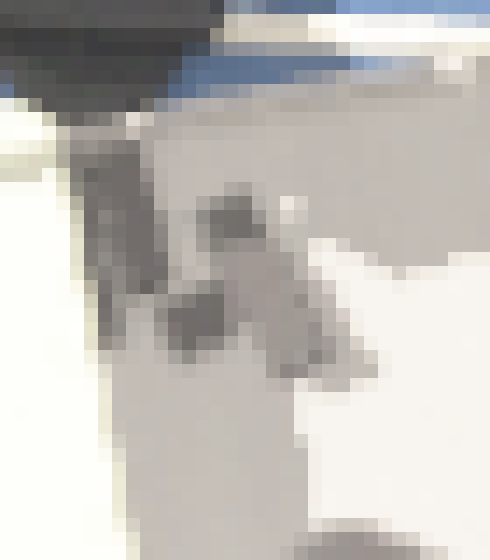

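Heights in the tray account for all five chips: disc, L, T lying flat, bar on edge (21 mm) and rectangle on edge (about 31 mm). The scraper is down on the bench, so I'll release it.

>>> move_arm(
  increments=[
    {"tx": 0,"ty": 0,"tz": 0,"turn": 0},
    {"tx": 0,"ty": 0,"tz": 0,"turn": 0},
    {"tx": 0,"ty": 0,"tz": 0,"turn": 0},
    {"tx": 0,"ty": 0,"tz": 0,"turn": 0},
    {"tx": 0,"ty": 0,"tz": -0.01,"turn": 0},
    {"tx": 0,"ty": 0,"tz": -0.03,"turn": 0},
    {"tx": 0,"ty": 0,"tz": -0.06,"turn": 0},
    {"tx": 0,"ty": 0,"tz": -0.1,"turn": 0},
    {"tx": 0,"ty": 0,"tz": -0.14,"turn": 0},
    {"tx": -0.04,"ty": 0,"tz": -0.17,"turn": 0},
    {"tx": -0.08,"ty": 0,"tz": -0.17,"turn": 0},
    {"tx": -0.12,"ty": 0,"tz": -0.17,"turn": 0},
    {"tx": -0.14,"ty": 0,"tz": -0.17,"turn": 0},
    {"tx": -0.14,"ty": 0,"tz": -0.17,"turn": 0},
  ],
  gripper=1,
)

```text
time_s: 21.83
eef_pos: [0.384, -0.4348, 0.1915]
eef_rot: [0.001, 0.987, 0.162, -0.001]
wrist_force: [-0.4, -1.0, 0.1]
opening: 1.0
```

```bash
python3 - <<'E'
from h import *
o=get_obs(); print(o['eef_pos'],o['opening'],o['wrist_force'])
p,d=viewer.camera('top'); cv2.imwrite('pics/t12.png',p[:,:,::-1]); p,_=viewer.camera('scene'); cv2.imwrite('pics/s12.png',p[:,:,::-1])
ys,xs=np.mgrid[135:225,260:400]; oo,dr=ray('top',np.c_[xs.ravel(),ys.ravel()]); P=oo+dr*d[ys.ravel(),xs.ravel()][:,None]; S=st(P)
k=(P[:,2]>.055)&(P[:,2]<.085)&(S[:,0]>.095)&(S[:,0]<.2)&(S[:,1]<-.2)&(S[:,1]>-.36)
v=cv2.fitLine(S[k].astype(np.float32),cv2.DIST_HUBER,0,.01,.01).ravel(); print('gate',k.sum(),v,'angle',np.arctan2(abs(v[1]),-v[0]*np.sign(-v[1])))
k=(P[:,1]<-.32)&(P[:,1]>-.46)&(P[:,0]<.6)&(P[:,0]>.44)&(P[:,2]>.05)&(P[:,2]<.075); print('scraper ridge',k.sum(),P[k].mean(0))
E
```

```text
[ 0.38404655 -0.43481651  0.19153438] 0.9999971032903291 [-0.38230533 -1.02163508  0.0915411 ]
gate 5 [ 0.19353837  0.9810927   0.0963621  -0.20929143] angle 1.3760289
scraper ridge 154 [ 0.52121224 -0.38606369  0.05960297]
```

View pics/t12.png

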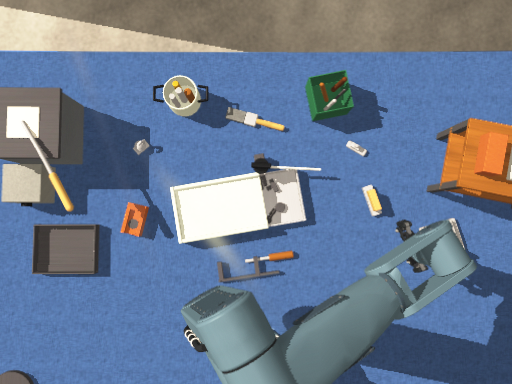

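View pics/s12.png

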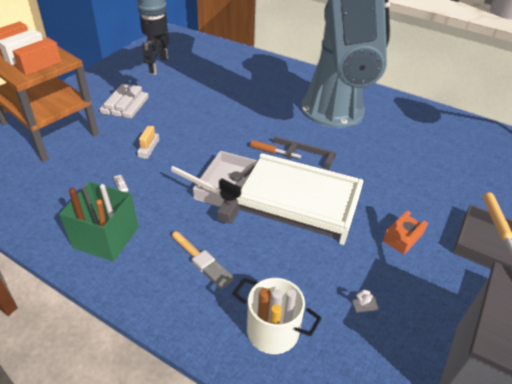

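```bash
python3 - <<'E'
from h import *
p=cv2.imread('pics/t12.png'); sub=p[150:185,275:330]; g=sub.min(2)
h=cv2.cvtColor(sub,cv2.COLOR_BGR2HSV); m=(h[:,:,1]<60)&(h[:,:,2]>150); ys,xs=np.nonzero(m); S=st(onplane('top',np.c_[xs+275.,ys+150.],.075)); k=(S[:,0]>.1)&(S[:,1]<-.2); S=S[k]
v=cv2.fitLine(S.astype(np.float32),cv2.DIST_HUBER,0,.01,.01).ravel(); print(k.sum(),v,S.min(0),S.max(0)); t=S[S[:,1].argsort()[:6]].mean(0); print(t,'angle',np.arctan2(-(t[1]+.15),-(t[0]-.108)))
E
```

```text
Traceback (most recent call last):
cv2.error: OpenCV(4.12.0) /io/opencv/modules/imgproc/src/linefit.cpp:50: error: (-215:Assertion failed) count > 0 in function 'fitLine2D_wods'
```

```bash
python3 - <<'E'
from h import *
p=cv2.imread('pics/t12.png')
h=cv2.cvtColor(p,cv2.COLOR_BGR2HSV); m=(h[:,:,1]<60)&(h[:,:,2]>150); ys,xs=np.nonzero(m); S=st(onplane('top',np.c_[xs,ys].astype(float),.075))
k=(S[:,0]>.04)&(S[:,0]<.12)&(S[:,1]<-.275)&(S[:,1]>-.36); t=S[k]; print(k.sum(),t.min(0),t.max(0)); c=t.mean(0); print('angle',np.arctan2(-(c[1]+.15),-(c[0]-.108)))
E
```

```text
57 [ 0.0612586  -0.33508069] [ 0.08144223 -0.27542246]
angle 1.3379883800767312
```

```bash
python3 - <<'E'
from bench import workorder
print(workorder.hand_in())
E
```

```text
the job is handed in; nothing more can be done
None
```

The gate is open at its stop, all five offcuts are in the scrap tray, and the scraper is flat on the bench. I handed the job in about 22 s into the 72 s allowed.

I turned the gate by its knob past the click until the stop pushed back (about 1.5 N m). Then I gripped the scraper by the ends of its handle and wiped the plate in two passes. I put the scraper back within about 3 mm of where it stood, released it and moved the arm clear.

**Last checks:**
- **Gate:** it measured about 1.34 rad in the final top picture, against 1.35 at the stop, which is within pixel accuracy. An earlier fit from only five depth points gave 1.38; I trusted it less.
- **Plate and tray:** the plate is empty. The tray heights fit all five chips: disc, L, T, and the bar and rectangle on edge against the plate's end. The L is leaning against the plate's end wall. The bar and rectangle were told apart by height, not seen as separate shapes.
- **Scraper:** its ridge top is at 60 mm, so it is standing flat, clear of the plate and tray.
- **Bystanders:** the mould, boat and swan look unmoved in the final pictures; I checked them by eye, not by measurement.
- **During the wipe:** the first pass nudged the straight bar with the scraper's edge, and the second pass swept it off. The pictures taken between moves showed only the scraper touching the chips.

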